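# Tug and hold open the die case cover

### The arm

A 6-joint arm with a two-finger parallel gripper is mounted at the origin on the work surface. World frame = base frame: x ahead of the robot, y to its left, z up, the work surface at z = 0. Lengths are in m, angles in rad, forces in N, time in s.
With the tool pointing down it reaches from about 0.325 to 0.775 m from the base axis. Payload 5.5 kg.
Tool frame: the origin (TCP) lies where the fingers leave the gripper's body, on its centre line; the fingertips stand 80 mm ahead of it and the grasp point (between the pads) lies 61 mm ahead of it (manip.hold_point_z is the distance from the TCP to the grasp point, in m); z points along the fingers, y is the line along which they close (so a half turn about z gives the same grasp; the last joint's range is limited). The gripper opens to 88 mm and grips with 3 to 60 N. Pads are 20 mm wide; open, the fingers measure 115 mm over their backs; the gripper's body (75 mm by 178 mm) begins 61 mm behind the grasp point.
Start: joints at [-0.057, 0.091, 1.231, -0, 1.82, -0.057], TCP at [0.6, -0, 0.303] pointing down, gripper open.
Joint ranges: [-2.87, 2.87], [-0.86, 2.18], [0.17, 2.46], [-1.51, 4.65], [0.06, 2.69], [-2.65, 2.65]. Speed limits (rad/s): [2.57, 2.57, 3.01, 3.14, 3.14, 3.14].

### API

Orientations are given as a 3x3 rotation matrix whose columns are the frame's x, y, z axes.
In Python, from station import manip gives the robot as it stands.
- The arm moves only by the shell command python3 -m jog 'ROWS' [OPENING] [FORCE]. ROWS is text: rows parted by semicolons, each of 6 numbers parted by spaces: the shift along the tool's x, y, z in m, then the turn, a rotation vector about the tool's x, y, z in rad. A call has 1 to 12 rows; each row is the pose to reach, as a shift and turn from the pose commanded when the call began, along the tool's axes at that moment; what a row does not reach only later rows make up. A row lasts 1/8 s, in which the tool goes at most 62.5 mm and 10.7 degrees, less where a joint would pass 70% of its speed; a pose out of reach is approached as far as the arm can. A call with a gripper value outside its range is refused whole. OPENING is the finger opening in m, from 0 to 0.0878, set as the call begins (- or left out, the last holds). The fingers move at their own pace and stop on an object; FORCE is the grip in N (left out, the last holds). Time passes only in rows, so rows that repeat a pose let the fingers close. It gives the time, the measured TCP pose, the force, the opening and the grip force at its end, in the units of the state.
- manip.state(): the state, without advancing time (a new reading comes with each control period).
- manip.camera(name): name is "scene" or "side" or "wrist"; returns (picture, depth): 480x640x3 uint8, red, green, blue; 480x640 float32, m along the optical axis (not along the pixel's ray), 0 where there is no reading.
- manip.camera_params(name): a dict with "intrinsics" (3x3 intrinsics, pixels), "D" ([k1, k2, p1, p2, k3] as OpenCV has them; the pictures are not rectified), "pose" (4x4, takes a point from camera to world coordinates); the wrist camera has in their place "T_tool_cam" (4x4, takes a point from camera to tool coordinates, whose origin is the TCP and whose axes are the flange's). Camera axes: x right, y up, looking along -z (the intrinsics and any distortion apply to the point x, -y, -z); pixel columns grow to the right and rows downward; lengths in m; the calibration is good to about 2 mm. A picture is of the moment at which its call begins: read the wrist's pose just before it. camera_params takes no time and is no camera call.
- manip.hand_in(): hands the job in; it is judged then, once.
The state is a dict: "t": time; "q": joint angles; "qd": joint speeds; "joint_torque": joint torques, N m; "eef_pos": TCP position; "ee_rot": TCP orientation; "contact_force": force on the tool from outside, world axes, zero at the start; "wrist_torque": the same for the moment, N m; "grip_width": finger opening in m; "finger_force": force on a finger pad.
Only numpy, scipy, OpenCV 4.12 (cv2) and the standard library are available. Lean on these libraries where they do the work, as an engineer would, in place of code of your own. Each camera call takes 0.05 s, during which the arm holds its last target. There are 200 camera calls.

### The job

Beside the bearing press stands the low die case, and nobody can see whether the catch of its hinged cover has caught: tug the cover up by its hoop handle first, before you move the catch, and if it is caught slide the catch's thumb block fully to the left, as seen from the handle side, to release it. Then raise the cover by the hoop handle until it stands about 45 degrees open and finish while holding it there, so that a colleague can reach the dies. Do not disturb the parts lying around.

Things in the scene. Friction and masses are not known exactly. Their poses are not given: they have to be found in the camera images.
- case: the die case, a fixed grey steel box, 150 mm (its x) by 200 mm (its y) by 100 mm tall; origin at the centre of its underside, z up; x points from the handle side to the hinge side, y along the hinge. A 5 mm aluminium cover lies on its rim: top face 105 mm above the bench, front edge at x = -75 mm. The catch's strike, hidden inside, is sometimes set so that it holds the catch, sometimes not
- cover_hinge (a point): middle of the cover's hinge line, at x = +75 mm, y = 0, z = 100 mm of the case; its axes turn with the cover; the hinge line is parallel to its y
- cover (a joint): opening angle of the cover, rad: 0 shut, 1.35 at its stop, pi/4 is 45 degrees. Let go, it falls shut by its weight; holding it up at the hoop handle takes 2 to 4 N. If the catch is caught, the cover lifts only about 0.03 rad (6 mm at the handle) and then stops hard; if not, it swings up freely
- grip_bar: grip sleeve of the cover's steel hoop handle: black, round, 14 mm thick, 70 mm long along the case's y; origin at its centre, 60 mm in front of the cover's front edge, 210 mm from the hinge line and 106 mm above the bench when shut. Free space beneath; a side arm at each end runs back to the cover. It turns freely about its length, so the fingers may keep their tilt as the cover swings
- catch_knob (a point): centre of the catch's thumb block, a dark upright block 18 mm (along the case's x) by 14 mm (along its y) by 28 mm tall, on top of the cover near its front edge (at x = -42 mm, y = 0 of the case, centre 120 mm above the bench, when shut and home). It slides on the cover along the case's y
- catch (a joint): how far the thumb block has been slid, m: 0 home (always so at the start, caught or not), 0.020 at its stop; it grows toward the case's +y. At 0.015 or more the catch is released. It takes 1.5 to 2 N to slide while the cover rests shut (more while the cover is pulled up), and stays where it is left
- flange_bearing: bystander: chrome flange bearing, flange 68 mm across, 22 mm tall; origin at the centre of its underside
- thrust_washer: bystander: flat bronze ring, 56 mm across, 6 mm tall; origin at the centre of its underside
- mandrel: bystander: green stepped shaft stood on end, 40 mm across the foot, 90 mm tall; origin at the centre of its underside
- wheel_hub: bystander: steel hub, 92 mm across the flange, 55 mm tall; origin at the centre of its underside
- ring_gauge: bystander: plain steel ring, 66 mm across, 22 mm tall; origin at the centre of its underside
- vee_block: bystander: dark steel block 50 x 60 x 42 mm with a groove in its top; origin at the centre of its underside
- spanner: bystander: steel spanner, 170 mm long; origin at the centre of its underside

How it is judged:
On the way, in this order (a step that is already met when the one before it is completed fails the run):
1. the cover is tugged up (by at least 0.012 rad) while the catch is still home (value of joint cover above 0.012 rad and value of joint catch below 0.004 m and contact force between the fingers and grip_bar above 0.5 N), for 0.1 s.
2. the cover is raised by its handle (value of joint cover above 0.6 rad and contact force between the fingers and grip_bar above 0.5 N), for 0.2 s.
At the end, for the whole second after the job is handed in: the cover stands still at 0.6 to 1.0 rad (34 to 57 degrees) open, the fingers still bearing on its hoop handle with more than 1 N (value of joint cover between 0.6 and 1 rad and velocity of joint cover between -0.08 and 0.08 rad/s and contact force between the fingers and grip_bar above 1 N); the arm keeps its last pose, push and grip.
It fails at once if a part lying around is moved by more than 25 mm or the mandrel is knocked over (distance of any of flange_bearing, thrust_washer, mandrel, wheel_hub, ring_gauge, vee_block, spanner from where it was at the start of the episode above 0.025 m or angle between mandrel's own z axis and vertical above 0.5 rad).
It also fails if it takes over 56 s, if anything falls off the work surface, if the arm or the gripper's body presses on something with over 40 N, if the wrist force passes 120 N, or if a joint passes its speed limit or range.

## Working session

There is one attempt and no reset: what is moved stays moved. The work goes in short steps, Python scripts to look and compute and a shell command to move; the robot and the scene stay as the last step left them, time stands still between calls to the robot, and variables do not carry over. Pictures are saved under pics/ and viewed, at most 10 in all, crops included, and the job is handed in when it is done.

```bash
mkdir -p pics; ls
python3 - <<'E'
from station import manip
import cv2,numpy as np
s=manip.state();print(s['t'],s['eef_pos'],s['ee_rot'],s['grip_width'])
for n in ("scene","side"):
    p,d=manip.camera(n);c=manip.camera_params(n);print(n,c)
    cv2.imwrite(f"pics/{n}0.png",p[:,:,::-1]);np.savez(f"{n}0.npz",p=p,d=d)
E
```

```text
pics
0.0 [ 5.99869354e-01 -1.27239305e-05  3.01532529e-01] [[ 4.33608162e-06  9.99998294e-01 -1.84721313e-03]
 [ 9.99999995e-01 -4.15406502e-06  9.85396090e-05]
 [ 9.85317674e-05 -1.84721355e-03 -9.99998289e-01]] 0.08792834852178623
scene {'intrinsics': array([[451.14427982,   0.        , 317.39905873],
       [  0.        , 451.14427982, 232.37803351],
       [  0.        ,   0.        ,   1.        ]]), 'D': array([-0.0887991,  0.       ,  0.       ,  0.       ,  0.       ]), 'pose': array([[ 0.2372038 , -0.82531085,  0.51244157,  1.03403698],
       [ 0.97144199,  0.20471891, -0.11996098, -0.04461263],
       [-0.00590138,  0.52626245,  0.85030171,  0.83510249],
       [ 0.        ,  0.        ,  0.        ,  1.        ]])}
side {'intrinsics': array([[475.75645718,   0.        , 317.53195705],
       [  0.        , 475.75645718, 237.44914371],
       [  0.        ,   0.        ,   1.        ]]), 'D': array([-0.10874779,  0.        ,  0.        ,  0.        ,  0.        ]), 'pose': array([[-0.99613808,  0.04813932, -0.07342703,  0.47960257],
       [-0.08758397, -0.60351083,  0.79252995,  0.97307565],
       [-0.00616216,  0.7959003 ,  0.60539636,  0.77034204],
       [ 0.        ,  0.        ,  0.        ,  1.        ]])}
```

View pics/scene0.png

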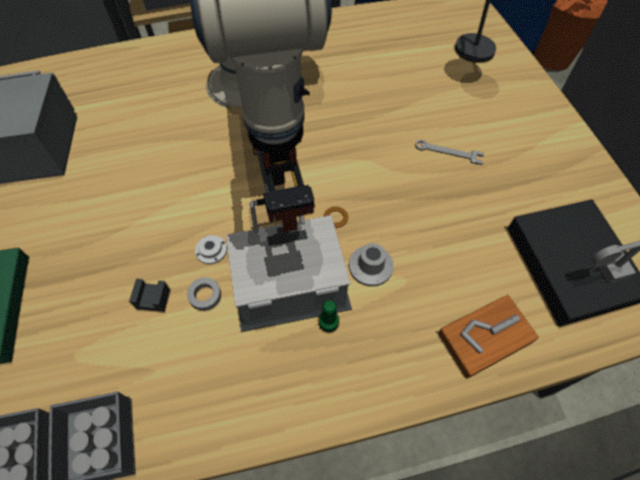

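View pics/side0.png

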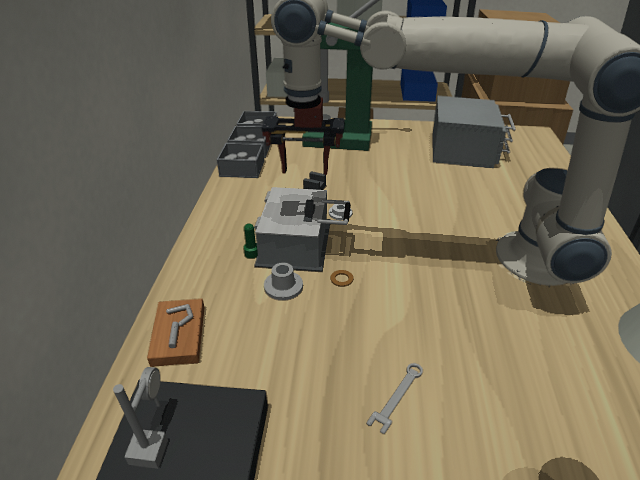

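The scene view shows the case at about (285,265) with its handle toward the robot, near (255,215). The side view shows the handle at about (348,210) and the knob at about (309,208). Next I measure the cover, bar and knob from both depth images.

```bash
cat > h.py <<'E'
import numpy as np,cv2
from station import manip
def cloud(d,c):
    v,u=np.nonzero(d>0);z=d[v,u]
    n=cv2.undistortPoints(np.stack([u,v],1).astype(np.float64)[:,None],c['intrinsics'],c['D'])[:,0]
    P=np.stack([n[:,0]*z,-n[:,1]*z,-z],1);T=c['pose']
    return P@T[:3,:3].T+T[:3,3],u,v
E
python3 - <<'E'
from h import *
for n in ("scene","side"):
    f=np.load(n+"0.npz");P,u,v=cloud(f['d'],manip.camera_params(n));col=f['p'][v,u].astype(int)
    roi=(abs(P[:,0]-.6)<.25)&(abs(P[:,1])<.25)
    m=roi&(abs(P[:,2]-.105)<.006)&(col.mean(1)>80)
    print(n,m.sum(),np.median(P[m,2]),'table',np.median(P[roi&(abs(P[:,2])<.02),2]))
    q=(P[m,:2]*1000).astype(np.float32)
    img=np.zeros((500,500),np.uint8);img[np.clip(q[:,0]-350,0,499).astype(int),np.clip(q[:,1]+250,0,499).astype(int)]=255
    img=cv2.morphologyEx(img,cv2.MORPH_CLOSE,np.ones((15,15)));img=cv2.morphologyEx(img,cv2.MORPH_OPEN,np.ones((25,25)))
    cs,_=cv2.findContours(img,0,2);k=max(cs,key=cv2.contourArea);r=cv2.minAreaRect(k);print('rect',r,'centre xy',r[0][1]+350,r[0][0]-250, (cv2.boxPoints(r)-[250,-350]).tolist())
    # dark things at 0.09..0.14 
    m=roi&(col.max(1)<70)&(P[:,2]>.085)&(P[:,2]<.14)
    q=np.c_[u,v][m]; im=np.zeros((480,640),np.uint8);im[v[m],u[m]]=255
    N,L,S,C=cv2.connectedComponentsWithStats(im)
    for i in range(1,N):
        if S[i,4]>25:
            a=m&(L[v,u]==i);print(S[i],P[a].min(0).round(3),P[a].max(0).round(3),np.median(P[a],0).round(4))
E
```

```text
scene 6684 0.10543291318803005 table 0.0007153797743519874
rect ((237.53170776367188, 287.23980712890625), (207.55068969726562, 157.33387756347656), 1.4410992860794067) centre xy 637.2398071289062 -12.468292236328125 [[-118.18923950195312, 713.2720031738281], [-114.23239135742188, 555.9878692626953], [93.25265502929688, 561.2076110839844], [89.29580688476562, 718.4917602539062]]
[254 198  11   7  47] [ 0.495 -0.048  0.108] [ 0.506 -0.028  0.115] [ 0.5014 -0.0362  0.1115]
[249 207  10  37 148] [ 0.509 -0.071  0.103] [ 0.588 -0.05   0.114] [ 0.5612 -0.0558  0.1089]
[266 224  41  30 520] [ 0.56  -0.042  0.102] [0.617 0.035 0.137] [ 0.5937 -0.01    0.1083]
[290 252  10   9  31] [ 0.625 -0.005  0.103] [0.642 0.014 0.109] [0.6336 0.007  0.1055]
[273 255  16   8  46] [ 0.624 -0.034  0.103] [ 0.64  -0.007  0.108] [ 0.6331 -0.0203  0.1054]
[268 264  14  11  53] [ 0.642 -0.049  0.102] [ 0.661 -0.023  0.108] [ 0.654  -0.0378  0.1058]
[283 264  13   8  32] [ 0.65  -0.022  0.102] [0.661 0.001 0.108] [ 0.6556 -0.0117  0.1052]
[337 285  10   7  27] [0.71  0.064 0.085] [0.719 0.083 0.101] [0.7112 0.
[... 223 characters left out ...]
13  0.086] [ 0.715 -0.094  0.102] [ 0.706  -0.1034  0.0934]
side 2238 0.10399700365127656 table -0.0009275926706411863
rect ((239.10911560058594, 285.7626647949219), (208.1215362548828, 154.7372589111328), 1.1934893131256104) centre xy 635.7626647949219 -10.890884399414062 [[-116.54057312011719, 710.9470520019531], [-113.31758117675781, 556.2433624267578], [94.7587890625, 560.5782775878906], [91.53582763671875, 715.281982421875]]
[316 193  35  29 202] [ 0.49  -0.098  0.086] [0.578 0.033 0.115] [ 0.5122 -0.0373  0.1083]
[283 199  33  23 258] [ 0.578 -0.062  0.101] [0.662 0.041 0.136] [ 0.593  -0.0027  0.1066]
[256 223  80  20 306] [0.523 0.025 0.085] [0.708 0.096 0.105] [0.622  0.0888 0.0922]
```

Run:
```python
import cv2,numpy as np
a=cv2.imread('pics/scene0.png')[170:345,180:400];b=cv2.imread('pics/side0.png')[160:300,230:380]
a=cv2.resize(a,None,fx=2,fy=2,interpolation=2);b=cv2.resize(b,(375,350),interpolation=2)
o=np.zeros((350,795,3),np.uint8)
a=cv2.resize(a,(420,334));o[:334,:420]=a;o[:,420:]=b
cv2.imwrite('pics/crop0.png',o)
```

```text
(no output)
```

View pics/crop0.png

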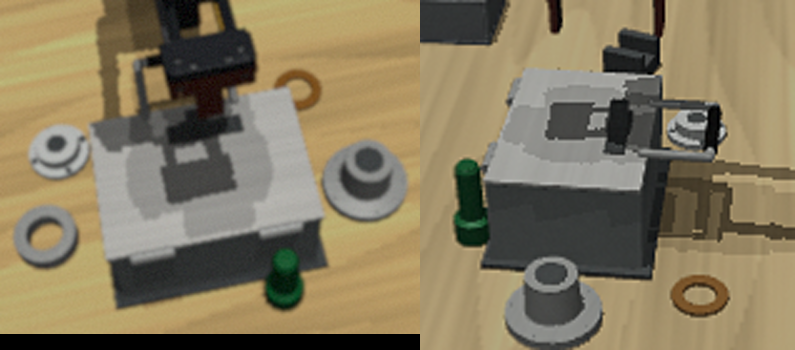

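The crop confirms the layout: hoop handle on the robot side, knob near the front edge, and clear space around the bar. The case centre comes out at about (0.6365, -0.0117) with yaw about -0.022, which puts the bar at about (0.5015, -0.0087, 0.106). The dark blob at x=0.501 agrees. I move above the bar and check with the wrist camera.

```bash
python3 -m jog '-0.004 -0.05 0.01 0 0 0.011; -0.009 -0.098 0.03 0 0 0.022; -0.009 -0.098 0.03 0 0 0.022; -0.009 -0.098 0.03 0 0 0.022;-0.009 -0.098 0.03 0 0 0.022' 0.06
python3 - <<'E'
from h import *
s=manip.state();p,d=manip.camera("wrist");c=manip.camera_params("wrist")
T=np.eye(4);T[:3,:3]=s['ee_rot'];T[:3,3]=s['eef_pos'];c['pose']=T@c['T_tool_cam']
print(s['t'],s['eef_pos'])
P,u,v=cloud(d,c);cv2.imwrite('pics/w1.png',p[:,:,::-1]);np.savez('w1.npz',p=p,d=d,T=c['pose'])
col=p[v,u].astype(int);roi=(P[:,0]>.45)&(P[:,0]<.75)&(abs(P[:,1])<.15)
m=roi&(abs(P[:,2]-.109)<.012)&(col.max(1)<60)&(P[:,0]<.53)&(P[:,0]>.48)
print('bar',m.sum(),P[m].min(0),P[m].max(0),np.percentile(P[m],[2,50,98],axis=0))
m=roi&(P[:,2]>.125)&(P[:,2]<.142)&(P[:,0]>.56)&(P[:,0]<.64)
print('knob top',m.sum(),np.percentile(P[m],[2,50,98],axis=0))
E
```

```text
t: 0.72
eef_pos: [0.5033, -0.009, 0.274]
ee_rot: [[0.022, 1.0, 0.002], [1.0, -0.022, -0.0], [-0.0, 0.002, -1.0]]
contact_force: [0.1, 0.4, 0.6]
grip_width: 0.0598
finger_force: 0.0
0.725 [ 0.50331554 -0.00899857  0.27401835]
bar 1924 [ 0.49196866 -0.0451327   0.10570638] [0.5063764  0.02655767 0.11512728] [[ 0.49275116 -0.04180722  0.1083669 ]
 [ 0.49908319 -0.00547716  0.11250125]
 [ 0.50575893  0.02524664  0.11437562]]
knob top 768 [[ 0.5825953  -0.01696923  0.12562062]
 [ 0.59011116 -0.00950451  0.13395189]
 [ 0.59963314 -0.00394051  0.13565477]]
```

View pics/w1.png

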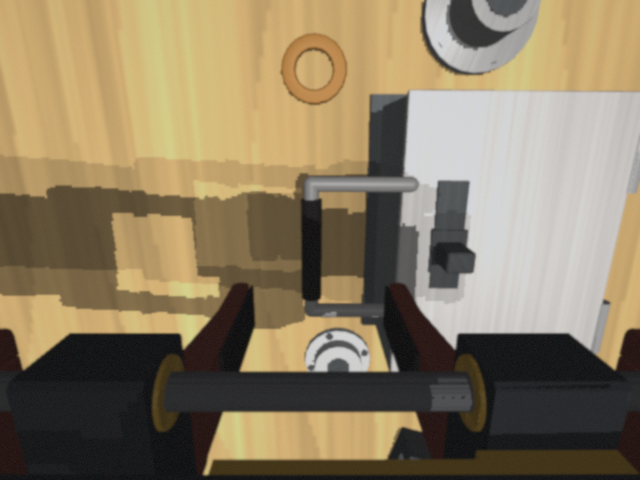

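The wrist view shows the bar at (311,245) between the fingers' lines and the knob at (455,255). The bar measures about (0.500, -0.009, 0.106). I descend and close on it.

```bash
python3 -m jog '0 -0.003 0.04 0 0 0;0 -0.003 0.08 0 0 0;0 -0.003 0.105 0 0 0;0 -0.003 0.107 0 0 0;0 -0.003 0.107 0 0 0'; python3 -m jog '0 0 0 0 0 0;0 0 0 0 0 0;0 0 0 0 0 0;0 0 0 0 0 0;0 0 0 0 0 0' 0 20
```

```text
t: 1.4
eef_pos: [0.4999, -0.009, 0.167]
ee_rot: [[0.022, 1.0, 0.002], [1.0, -0.022, -0.0], [-0.0, 0.002, -1.0]]
contact_force: [-0.3, -0.3, 0.5]
grip_width: 0.0605
finger_force: 0.0
t: 2.02
eef_pos: [0.4986, -0.0089, 0.1656]
ee_rot: [[0.022, 1.0, -0.001], [1.0, -0.022, 0.0], [0.0, -0.001, -1.0]]
contact_force: [-14.4, 0.6, 3.9]
grip_width: 0.0137
finger_force: 14.1
```

Gripped (13.7 mm). I centre the grasp and tug gently.

```bash
python3 -m jog '0 -0.0015 0 0 0 0;0 -0.0015 -0.002 0 0 0;0 -0.0015 -0.004 0 0 0;0 -0.0015 -0.005 0 0 0;0 -0.0015 -0.005 0 0 0;0 -0.0015 -0.005 0 0 0'; python3 -m jog '0 0 -0.002 0 0 0;0 0 -0.004 0 0 0;0 0 -0.004 0 0 0;0 0 -0.004 0 0 0'
```

```text
t: 2.78
eef_pos: [0.4984, -0.0089, 0.1705]
ee_rot: [[0.022, 1.0, 0.003], [1.0, -0.022, -0.0], [0.0, 0.003, -1.0]]
contact_force: [5.6, -0.3, -4.1]
grip_width: 0.0133
finger_force: 20.0
t: 3.28
eef_pos: [0.4986, -0.009, 0.1746]
ee_rot: [[0.022, 1.0, 0.003], [1.0, -0.022, -0.0], [0.0, 0.003, -1.0]]
contact_force: [6.9, -0.0, -3.9]
grip_width: 0.0133
finger_force: 20.0
```

```bash
python3 -m jog '0 0 -0.003 0 0 0;0 0 -0.006 0 0 0;0 0.0005 -0.008 0 0 0;0 0.0005 -0.008 0 0 0'
python3 - <<'E'
from h import *
s=manip.state();p,d=manip.camera("wrist");c=manip.camera_params("wrist")
cv2.imwrite('pics/w2.png',p[:,:,::-1])
p,d=manip.camera("side");cv2.imwrite('pics/s2.png',cv2.resize(p[160:300,230:380,::-1],(600,560)))
P,u,v=cloud(d,manip.camera_params("side"));col=p[v,u]
m=(col.mean(1)>80)&(P[:,0]>.58)&(P[:,0]<.69)&(P[:,1]>.03)&(P[:,1]<.08)&(P[:,2]>.09)&(P[:,2]<.16)
print(np.polyfit(P[m,0],P[m,2],1),m.sum())
f=np.load('side0.npz');P,u,v=cloud(f['d'],manip.camera_params("side"));col=f['p'][v,u]
m=(col.mean(1)>80)&(P[:,0]>.58)&(P[:,0]<.69)&(P[:,1]>.03)&(P[:,1]<.08)&(P[:,2]>.09)&(P[:,2]<.16)
print(np.polyfit(P[m,0],P[m,2],1),m.sum())
E
```

```text
t: 3.78
eef_pos: [0.4993, -0.009, 0.1828]
ee_rot: [[0.022, 1.0, 0.004], [1.0, -0.022, -0.0], [0.0, 0.004, -1.0]]
contact_force: [7.6, -0.7, -5.1]
grip_width: 0.0137
finger_force: 20.0
[-0.08281444  0.1626614 ] 523
[0.00193086 0.10282264] 536
```

View pics/s2.png

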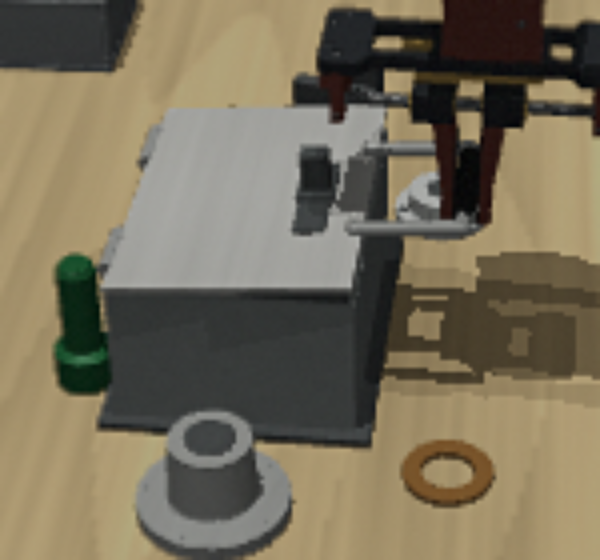

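The side view (handle at 465,190) shows the cover visibly raised. Its slope is 0.083 rad, well past the 0.03 rad limit of a caught catch, at only about 5 N. The catch isn't caught, so I leave it alone and raise the cover along its arc.

```bash
python3 -m jog '0 0.0015 -0.010 0 0 0;0 0.004 -0.024 0 0 0;0 0.007 -0.035 0 0 0;0 0.010 -0.044 0 0 0;0 0.014 -0.054 0 0 0;0 0.018 -0.064 0 0 0;0 0.0225 -0.0735 0 0 0;0 0.0275 -0.083 0 0 0;0 0.033 -0.0915 0 0 0;0 0.039 -0.1 0 0 0;0 0.039 -0.1 0 0 0;0 0.039 -0.1 0 0 0'
```

```text
t: 5.38
eef_pos: [0.5375, -0.0099, 0.282]
ee_rot: [[0.022, 1.0, -0.0], [1.0, -0.022, -0.0], [-0.0, -0.0, -1.0]]
contact_force: [5.1, -1.2, -6.4]
grip_width: 0.0132
finger_force: 20.0
```

```bash
python3 -m jog '0 0.006 -0.0085 0 0 0;0 0.013 -0.0165 0 0 0;0 0.019 -0.023 0 0 0;0 0.0255 -0.0295 0 0 0;0 0.0255 -0.0295 0 0 0;0 0.0255 -0.0295 0 0 0;0 0.0255 -0.0295 0 0 0;0 0.0255 -0.0295 0 0 0'
python3 - <<'E'
from h import *
p,d=manip.camera("side");cv2.imwrite('pics/s3.png',p[100:340,200:520,::-1])
P,u,v=cloud(d,manip.camera_params("side"));col=p[v,u]
m=(col.mean(1)>60)&(P[:,0]>.6)&(P[:,0]<.69)&(P[:,1]>.03)&(P[:,1]<.08)&(P[:,2]>.11)&(P[:,2]<.24)
a=np.cov(P[m][:,[0,2]].T);w,V=np.linalg.eigh(a);print('angle',np.arctan(V[1,1]/V[0,1]),m.sum(),w)
s=manip.state();print(s['t'],s['eef_pos'],s['contact_force'],s['finger_force'],s['grip_width'])
E
```

```text
t: 6.38
eef_pos: [0.5629, -0.0106, 0.3113]
ee_rot: [[0.022, 1.0, -0.001], [1.0, -0.022, -0.0], [-0.0, -0.001, -1.0]]
contact_force: [4.7, -1.8, -8.2]
grip_width: 0.0136
finger_force: 20.0
angle -0.7820000772998968 317 [1.81343182e-06 1.39701643e-03]
6.425 [ 0.56285245 -0.01061794  0.31125154] [ 4.29727762 -2.1983506  -8.94560909] 19.998251795768738 0.013511380931833286
```

View pics/s3.png

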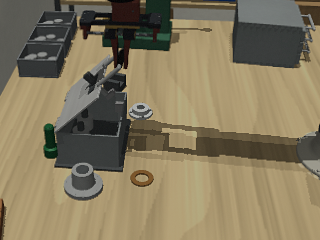

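The picture shows the cover open at (85,95), held by the fingers at (120,65), with all the parts in view where they were. The measured angle is 0.78 rad, so I hand in.

```bash
python3 -c "
from station import manip
print(manip.hand_in())"
```

```text
the job is handed in; nothing more can be done
None
```

The catch turned out not to be caught (the cover swung freely on the tug), so I left it home, raised the cover by its handle to 0.78 rad (about 45°) and handed in while still gripping it; the judged result was not shown.

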